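# Swing the parts funnel over the round tin and clamp it

## Task

With a light fingertip push on its tiller or arm, swing the funnel round until its spout is centred over the empty round tin, then push the clamp handle on top of the post clockwise (seen from above) as far as it goes. Only push: do not clutch or shove the arm, lift nothing, and leave the tin, the bins and all other things on the bench where they stand.

Things in the scene. Friction and masses are not known exactly. Their poses are not given: they have to be found in the camera images.
- stand: Filling stand fixed to the bench: grey round foot 116 mm across and 20 mm high, with a post 30 mm thick. Origin on the post's axis at bench height; its x axis is the middle direction of the arm's swing (the funnel's way) and may be turned up to 0.25 rad from the world's x.
- swing_arm: Steel arm turning about the post's axis, 1.5 rad either way from the stand's x axis; friction 0.15 N m plus 0.15 N m per rad/s (1 to 2 N at the tiller), stays where left. Origin on the axis, 100 mm above the bench; its x axis points to the funnel. Hub 42 mm across, 102 to 146 mm above the bench. The funnel is carried by a bar 16 mm wide, 104 to 116 mm above the bench.
- spout (a point): Centre of the funnel's spout outlet (28 mm across), 85 mm above the bench, 165 mm from the post's axis. The conical metal funnel above it is 80 mm wide at the rim, 145 mm above the bench.
- tiller_end (a point): End of the tiller, a plain flat-sided bar on the far end from the funnel, 12 mm wide and 14 mm high (130 to 144 mm above the bench). This point is on its middle line, 150 mm from the post's axis, 137 mm above the bench. Nothing under its outer part is taller than 40 mm.
- clamp (a joint): Turn of the clamp handle in rad: 0 fully loose, growing as it turns clockwise seen from above, 1.5 at its stop (fully clamped). Starts between 0 and 0.3; about 0.1 N m of friction, stays where it is left. Clamping does not change how the arm turns.
- clamp_end (a point): Outer end of the clamp handle, 75 mm from the post's axis, 171 mm above the bench: a black bar 10 mm wide, 12 mm high (165 to 177 mm above the bench) on a black 28 mm hub (150 to 178 mm) on top of the post. Loose, it points ahead and left as seen from the robot (1.05 rad left of the stand's x axis); clamped, ahead and right (0.45 rad right of it).
- tin: The empty round tin: shallow open metal tin, 112 mm across, 45 mm high, loose. Origin: centre of its underside. It takes any of three places about 165 mm from the post's axis (up to about 10 mm off), the bins the other two: straight along the stand's x axis or 1.05 rad to either side.
- bin_a: Loose open rectangular steel parts bin, 110 x 90 mm, 50 mm high, blue front with a paper label, brass rods inside. Origin: centre of its underside. Leave alone.
- bin_b: The same bin with steel discs inside. Leave alone.
- cork: Loose bottle cork, standing, 30 mm across, 38 mm high, between robot and post; origin centre of underside. Leave alone.
- crayon: Loose black marking crayon, lying, about 100 mm long, 11 mm thick, between robot and post; origin under its middle. Leave alone.
- spool: Loose spool of steel wire, standing, 56 mm across, 80 mm high, on the right; origin centre of underside. Leave alone.
- brush: Loose bench brush, lying, on the left; origin under its middle. Leave alone.
- bottle: Loose green glass bottle, standing, 72 mm across, 230 mm high, far right; origin centre of underside. Leave alone.
Not all that is in view belongs to the job. Leave any purple, red or turquoise look-alike of the tin alone.

How it is judged (in metres and radians):
On the way, in this order (a step that is already met when the one before it is completed fails the run):
1. the funnel's spout is over the tin, within 25 mm of its centre (horizontal distance between spout and tin below 0.025 m), for 0.3 s.
2. the clamp handle is pushed clockwise to its stop (value of joint clamp above 1.35 rad), for 0.2 s.
At the end, for the whole second after the job is handed in: The spout stands within 25 mm (horizontally) of the tin's centre and at rest, the clamp handle is within 0.15 rad of its stop, and the tin, bins and bystanders are within 20 mm of where they stood (horizontal distance between spout and tin below 0.025 m and value of joint clamp above 1.35 rad and angular speed of swing_arm below 0.05 rad/s and not (distance of bin_a from where it was at the start of the episode above 0.02 m) and not (distance of bin_b from where it was at the start of the episode above 0.02 m) and not (distance of tin from where it was at the start of the episode above 0.02 m) and not (distance of cork from where it was at the start of the episode above 0.02 m) and not (distance of crayon from where it was at the start of the episode above 0.02 m) and not (distance of spool from where it was at the start of the episode above 0.02 m) and not (distance of brush from where it was at the start of the episode above 0.02 m) and not (distance of bottle from where it was at the start of the episode above 0.02 m)); the robot touches nothing.
It fails at once if the tin, a bin or a bystander is pushed more than 20 mm, lifted or carried (distance of any of bin_a, bin_b, tin, cork, crayon, spool, brush, bottle from where it was at the start of the episode above 0.02 m).
It fails at once if the swing arm is shoved or squeezed with more than 15 N by the fingers (contact force between the fingers and swing_arm above 15 N).
It also fails if it takes over 56 s, if anything falls off the work surface, if the arm or the gripper's body presses on something with over 40 N, if the wrist force passes 120 N, or if a joint passes its speed limit or range.

## Robot

A 6-joint arm with a two-finger parallel gripper is mounted at the origin on the work surface. World frame = base frame: x ahead of the robot, y to its left, z up, the work surface at z = 0. Lengths are in mm, angles in rad, forces in N, time in s.
With the tool pointing down it reaches from about 350 to 875 mm from the base axis. Payload 4.2 kg.
Tool frame: the origin (TCP) lies between the finger pads; the fingertips stand 11 mm ahead of it and the grasp point (between the pads) lies 8 mm behind it; z points along the fingers, y is the direction in which the jaws open and shut (so a half turn about z gives the same grasp; the last joint's range is limited). The gripper opens to 85 mm and grips with 20 to 120 N. Pads are 22 mm wide; open, the fingers measure 114 mm over their backs; the gripper's body (76 mm by 85 mm) begins 54 mm behind the grasp point. The pads swing forward as they close: fully open they stand 13 mm farther back than shut.
Start: joints at [-0.91, 0.385, 0.008, 0, -1.194, -0.259], TCP at [244.435, -575.196, 242.312] pointing down, gripper open.
Joint ranges: [-3.14, 3.14], [-1.21, 2.06], [-1.07, 1.41], [-3.16, 2.05], [-2.99, -0.16], [-3.1, 3.1]. Speed limits (rad/s): [2.79, 2.79, 3.14, 3.14, 3.14, 3.14].

## Interface

Orientations are given as a unit quaternion [x, y, z, w].
In Python, from bench import * gives the robot as it stands.
- The arm moves only by the tool servo_tool, never from a script. Its argument "rows" is a list of rows, each a list of 7 numbers: the opening, from 0 (shut) to 1 (fully open), then the shift along the tool's x, y, z in cm, then the turn, a rotation vector about the tool's x, y, z in degrees. A call has 1 to 12 rows; each row shifts and turns the commanded pose from where the row before left it, along the tool's axes as they then stand; what a row does not reach is not made up. A row lasts 1/10 s, in which the tool goes at most 50 mm and 8.59 degrees, less where a joint would pass 70% of its speed; a pose out of reach is approached as far as the arm can. A call is refused whole if a number of a shift passes 5 or a number of a turn 8.59, either way. A call with a gripper value outside its range is refused whole. The fingers move at their own pace and stop on an object; the grip force is fixed at half the most. Time passes only in rows, so rows that do not move let the fingers close. It gives the time, the measured TCP pose, the force and the opening at its end, in the units of the state.
- read_state(): the state, without advancing time (a new reading comes with each control period).
- get_image(name): name is "scene" or "side" or "wrist"; returns a dict with "image" (384x512x3 uint8, red, green, blue), "mtx" (3x3 intrinsics, pixels), "extrinsics" (4x4, takes a point from camera to world coordinates). Camera axes: x right, y up, looking along -z (the intrinsics and any distortion apply to the point x, -y, -z); pixel columns grow to the right and rows downward; lengths in mm; the calibration is good to about 2 mm. A picture is of the moment at which its call begins. There is no depth.
- job_done(): hands the job in, once; it reports no verdict.
The state is a dict: "clock": time; "joints": joint angles; "joint_vel": joint speeds; "joint_efforts": joint torques, N m; "position": TCP position; "ee_rot": TCP orientation; "contact_force": force on the tool from outside, world axes, zero at the start; "wrist_torque": the same for the moment, N m; "gripper_width": finger opening in mm.
Only numpy, scipy, OpenCV 4.12 (cv2) and the standard library are available. Lean on these libraries where they do the work, as an engineer would, in place of code of your own. Each camera call takes 0.05 s, during which the arm holds its last target. There are 200 camera calls.

## Working session

There is one attempt and no reset: what is moved stays moved. The work goes in short steps, Python scripts to look and compute and a tool call to move; the robot and the scene stay as the last step left them, time stands still between calls to the robot, and variables do not carry over. Pictures are saved under pics/ and viewed, about 8 in all and at most 12, crops included, and the job is handed in when it is done.

Besides the shell and the picture viewer there is one more tool, called after "Emit:" as name(argument=value, ...), one argument or row to a line, values as JSON. servo_tool: Moves the arm, as the interface text tells. Its arguments: {"type":"object","properties":{"rows":{"type":"array","items":{"type":"array","items":{"type":"number"}}}},"required":["rows"]}

```bash
mkdir -p pics; cat > h.py <<'E'
from bench import *
import numpy as np, cv2
def shot(name,fn):
    d=get_image(name); cv2.imwrite('pics/'+fn+'.png',d['image'][:,:,::-1]); np.savez('pics/'+fn+'.npz',K=d['mtx'],E=d['extrinsics']); return d
def cal(fn):
    z=np.load('pics/'+fn+'.npz'); return z['K'],z['E']
def unproj(fn,u,v,z):
    K,E=cal(fn); r=np.linalg.solve(K,[u,v,1.]); d=E[:3,:3]@np.array([r[0],-r[1],-r[2]]); o=E[:3,3]; return o+d*(z-o[2])/d[2]
def proj(fn,P):
    K,E=cal(fn); P=np.atleast_2d(P); c=(P-E[:3,3])@E[:3,:3]; c=c*[1,-1,-1]; q=c@K.T; return q[:,:2]/q[:,2:]
E
python3 - <<'E'
from h import *
a=shot('scene','s0')['image'];b=shot('side','d0')['image']
for f in('s0','d0'): print(cal(f)[0].round(1).tolist(),cal(f)[1].round(2).tolist())
print(read_state())
E
```

```text
[[351.2, 0.0, 255.8], [0.0, 351.2, 190.1], [0.0, 0.0, 1.0]] [[-0.74, -0.34, 0.58, 1262.24], [0.67, -0.39, 0.63, 729.61], [0.02, 0.86, 0.52, 770.79], [0.0, 0.0, 0.0, 1.0]]
[[392.2, 0.0, 254.2], [0.0, 392.2, 193.4], [0.0, 0.0, 1.0]] [[-0.77, 0.42, -0.48, -16.42], [-0.64, -0.52, 0.56, 677.46], [-0.02, 0.74, 0.67, 933.81], [0.0, 0.0, 0.0, 1.0]]
{'clock': 0.1, 'joints': array([-9.10417040e-01,  3.85477948e-01,  6.76949585e-03, -4.50386186e-04,
       -1.19398278e+00, -2.58580877e-01]), 'joint_vel': array([ 0.00167394, -0.0014791 ,  0.00393131,  0.00189831,  0.00027525,
        0.0013711 ]), 'joint_efforts': array([-1.54344452e-04, -3.93320167e+01,  1.88929689e+01,  4.19796690e+00,
       -2.61154608e-03, -5.17250584e-06]), 'position': array([ 244.23907937, -574.76464205,  241.33243412]), 'ee_rot': array([-1.99469047e-01,  9.79903647e-01,  9.42014325e-04, -2.32572925e-04]), 'contact_force': array([-0.51161886, -0.23268402,  0.8880437 ]), 'wrist_torque': array([-0.01931023,  0.03459985, -0.01548081]), 'gripper_width': 85.10646583816953}
```

View pics/s0.png

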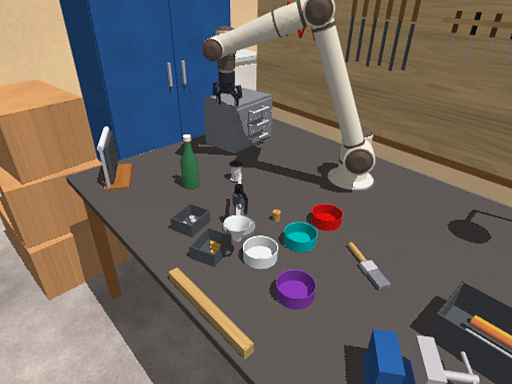

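View pics/d0.png

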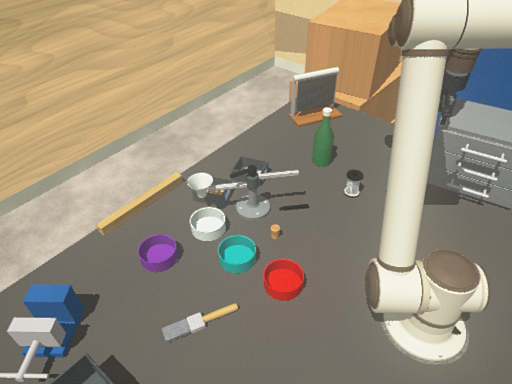

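The white tin is on the left, near scene pixel (260,251) and side pixel (208,223). The funnel is a little to its right and the tiller points back right. I'll zoom in on both views.

```bash
python3 - <<'E'
import cv2
a=cv2.imread('pics/d0.png')[145:255,170:320]; b=cv2.imread('pics/s0.png')[155:275,160:310]
cv2.imwrite('pics/d0c.png',cv2.resize(a,None,fx=5,fy=5,interpolation=cv2.INTER_CUBIC))
cv2.imwrite('pics/s0c.png',cv2.resize(b,None,fx=5,fy=5,interpolation=cv2.INTER_CUBIC))
E
```

```text
(no output)
```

View pics/d0c.png

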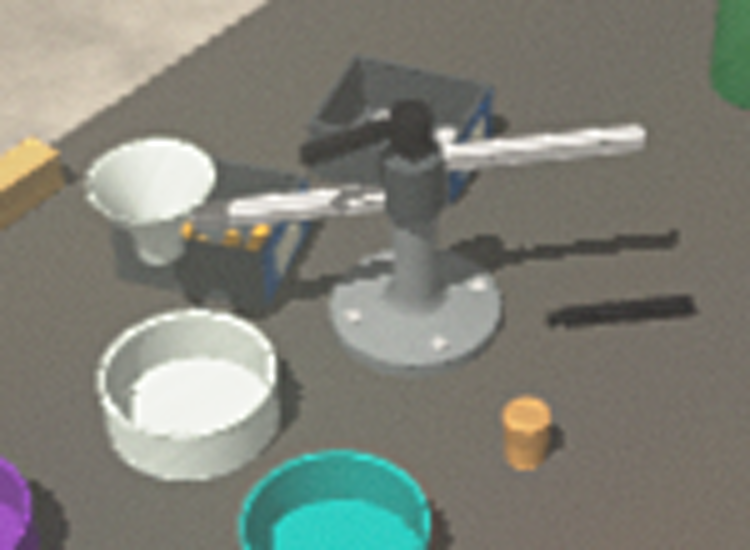

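View pics/s0c.png

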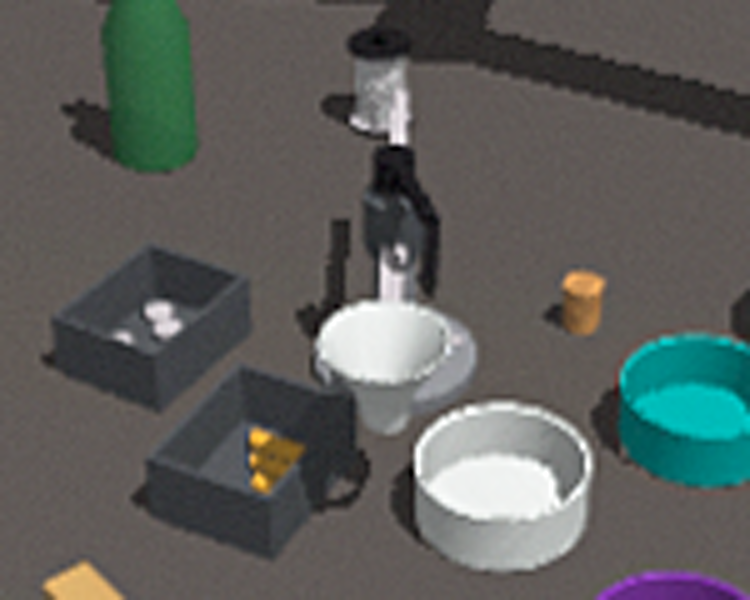

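The side crop shows the tin spanning x 97–279 and y 309–478, the funnel rim x 86–216 and y 138–226, the foot x 330–503, the post top at (409,105), the tiller end at (643,137) and the clamp end at (305,155). The scene crop shows the tin spanning x 413–592 and y 402–568, the rim x 316–454 and y 299–384, and the clamp end near (430,285). I'll fit the silhouettes to these.

```bash
cat > fit.py <<'E'
from h import *
from scipy.optimize import least_squares
T=np.linspace(0,2*np.pi,181)
def ring(x,y,r,z): return np.c_[x+r*np.cos(T),y+r*np.sin(T),0*T+z]
def ext(fn,P):
    q=proj(fn,P); off=np.array([170,145] if fn[0]=='d' else [160,155]); q=(q-off+.5)*5
    return np.array([q[:,0].min(),q[:,0].max(),q[:,1].min(),q[:,1].max()]),q
n=np.nan
def res(p):
    tx,ty,px,py,a,c=p; r=[]
    def add(fn,P,obs):
        e,_=ext(fn,P); o=np.array(obs,float); m=~np.isnan(o); r.extend((e-o)[m])
    tin=np.r_[ring(tx,ty,56,0),ring(tx,ty,56,45)]
    add('d0',tin,[97,279,309,478]); add('s0',tin,[413,592,402,568])
    rim=ring(px+165*np.cos(a),py+165*np.sin(a),40,145)
    add('d0',rim,[86,216,138,n]); add('s0',rim,[316,454,299,384])
    ft=np.r_[ring(px,py,58,0),ring(px,py,58,20)]
    add('d0',ft,[330,503,n,372]); add('s0',ft,[n,477,n,n])
    for fn,pt,o in(('d0',(px-150*np.cos(a),py-150*np.sin(a),137),(643,137)),('s0',(px-150*np.cos(a),py-150*np.sin(a),144),(399,86)),
      ('d0',(px,py,178),(410,104)),('s0',(px,py,178),(395,153)),('d0',(px+75*np.cos(c),py+75*np.sin(c),171),(304,157)),('s0',(px+75*np.cos(c),py+75*np.sin(c),171),(430,288))):
        e,_=ext(fn,np.array([pt])); r.extend([e[0]-o[0],e[2]-o[1]])
    return np.array(r)
t0=unproj('d0',208,225,20);p0=unproj('d0',252,170,150)
s=least_squares(res,[t0[0],t0[1],p0[0],p0[1],-.3,.6],loss='soft_l1',f_scale=5)
tx,ty,px,py,a,c=s.x
print(s.x.round(3)); print(res(s.x).round(0).tolist())
b=np.arctan2(ty-py,tx-px); print('tin dir',b,'dist',np.hypot(tx-px,ty-py),'swing',b-a,'cl-a',c)
for nm,f,off,(u,v),z in(('cork','d0',(170,145),(525,460),0),('crayA','d0',(170,145),(550,320),5),('crayB','d0',(170,145),(693,306),5),('spool','s0',(160,155),(380,45),80),('bottlebase','s0',(160,155),(152,150),10)): print(nm,unproj(f,off[0]+u/5,off[1]+v/5,z).round())
E
python3 fit.py
```

```text
[666.294 114.868 616.555 -48.943   7.127   1.191]
[3.0, 3.0, 0.0, 7.0, -1.0, -3.0, 2.0, 8.0, 1.0, -1.0, 1.0, 1.0, -2.0, 3.0, -2.0, 0.0, -1.0, 5.0, -2.0, -0.0, 0.0, -0.0, 5.0, 1.0, 7.0, -3.0, -0.0, -1.0, 0.0, -1.0, -69.0]
tin dir 1.2760089271081012 dist 171.19554956992334 swing -5.850891022408931 cl-a 1.1905631642106536
cork [476.   9.   0.]
crayA [538. -98.   5.]
crayB [ 470. -170.    5.]
spool [ 401. -321.   80.]
bottlebase [ 587. -402.   10.]
```

Good fit: the post is at (617,−49), the funnel bearing is 0.844 rad and the tin bearing 1.276, so the arm must swing +0.43 rad. That means pushing the tiller from its robot-side face toward about −29°. I'm moving over there with the fingers shut.

Emit:
servo_tool(
  rows=[
    [0,-3.66,2.97,0,0,0,0],
    [0,-3.66,2.97,0,0,0,0],
    [0,-3.66,2.97,0,0,0,0],
    [0,-3.66,2.97,0,0,0,0],
    [0,-3.66,2.97,0,0,0,0],
    [0,-3.66,2.97,0,0,0,0],
    [0,-3.66,2.97,0,0,0,0],
    [0,-3.66,2.97,0,0,0,0],
    [0,-3.66,2.97,0,0,0,0],
    [0,-3.66,2.97,0,0,0,0],
    [0,-3.66,2.97,0,0,0,0],
    [0,0,0,0,0,0,0],
  ],
)

```text
clock: 1.3
position: [489.2, -113.1, 241.9]
ee_rot: [-0.203, 0.979, 0.0, 0.0]
contact_force: [-0.1, -0.3, -0.2]
gripper_width: 0.2
```

Emit:
servo_tool(
  rows=[
    [0,0,0,0,0,0,-7.5],
    [0,0,0,0,0,0,-7.5],
    [0,0,0,0,0,0,-7.5],
    [0,0,0,0,0,0,-7.5],
    [0,0,0,0,0,0,-7.7],
    [0,0,0,0,0,0,0],
    [0,0,0,0,0,0,0],
  ],
)

```text
clock: 2.0
position: [486.8, -117.4, 242.1]
ee_rot: [-0.504, 0.864, 0.0, -0.0]
contact_force: [0.7, 0.5, -0.5]
gripper_width: -0.1
```

```bash
python3 - <<'E'
from h import *
from scipy.spatial.transform import Rotation as R
d=shot('side','d1')
s=read_state(); M=R.from_quat(s['ee_rot']).as_matrix(); p=s['position']; print(s['clock'],p,M.round(3).tolist(),s['gripper_width'],s['contact_force'])
print('to pre-contact, tool cm',M.T@(np.array([487.3,-116.4,138])-p)/10)
cv2.imwrite('pics/d1c.png',cv2.resize(d['image'][100:260,150:350,::-1],None,fx=3.5,fy=3.5,interpolation=cv2.INTER_CUBIC))
E
```

```text
2.05 [ 486.9196338  -117.32134989  242.12967536] [[-0.491, -0.871, -0.001], [-0.871, 0.491, 0.0], [0.0, 0.0, -1.0]] 0.016598209270010773 [0.74565952 0.63581933 1.09138544]
to pre-contact, tool cm [-1.00997787e-01  7.25715605e-03  1.04129523e+01]
```

View pics/d1c.png

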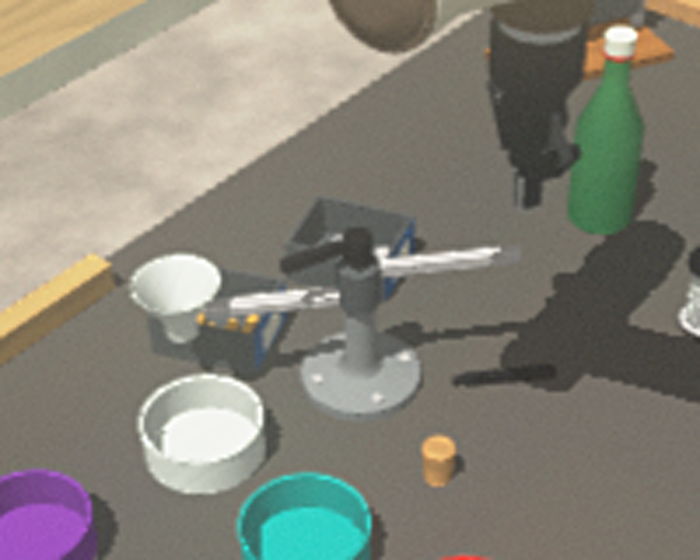

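The fingertip is at crop (528,205), upright and shut. Checking its projection against the model, then I descend.

```bash
python3 - <<'E'
from h import *
q=proj('d1',[[487,-117,231],[517,-161,137]]); print((q-[150,100]+.5)*3.5)
E
```

```text
[[525.3666123  206.30711365]
 [519.77983534 253.43360655]]
```

Emit:
servo_tool(
  rows=[
    [0,0,0,2.5,0,0,0],
    [0,0,0,2.5,0,0,0],
    [0,0,0,2.0,0,0,0],
    [0,0,0,0,0,0,0],
  ],
)

```text
clock: 2.45
position: [485.1, -117.2, 169.7]
ee_rot: [-0.504, 0.863, 0.002, -0.003]
contact_force: [-0.6, 0.6, 0.1]
gripper_width: -0.0
```

Calibration agrees. Going down the rest of the way, then a slow approach.

Emit:
servo_tool(
  rows=[
    [0,0,0,1.7,0,0,0],
    [0,0,0,1.7,0,0,0],
    [0,0,0,0,0,0,0],
    [0,0,-0.5,0,0,0,0],
    [0,0,-0.5,0,0,0,0],
    [0,0,-0.4,0,0,0,0],
    [0,0,-0.3,0,0,0,0],
    [0,0,-0.3,0,0,0,0],
    [0,0,0,0,0,0,0],
  ],
)

```text
clock: 3.35
position: [505.1, -127.0, 138.4]
ee_rot: [-0.505, 0.863, -0.0, 0.0]
contact_force: [0.1, -1.0, 0.2]
gripper_width: 0.4
```

Emit:
servo_tool(
  rows=[
    [0,0,-0.25,0,0,0,0],
    [0,0,-0.25,0,0,0,0],
    [0,0,-0.25,0,0,0,0],
    [0,0,-0.25,0,0,0,0],
    [0,0,-0.25,0,0,0,0],
    [0,0,-0.25,0,0,0,0],
    [0,0,-0.25,0,0,0,0],
    [0,0,-0.25,0,0,0,0],
  ],
)

```text
clock: 4.15
position: [521.8, -136.8, 138.0]
ee_rot: [-0.505, 0.863, 0.0, -0.0]
contact_force: [-2.1, -0.2, 0.2]
gripper_width: -0.0
```

Light contact at about 2 N. I'll push on about 36 mm, then look.

Emit:
servo_tool(
  rows=[
    [0,0,-0.3,0,0,0,0],
    [0,0,-0.3,0,0,0,0],
    [0,0,-0.3,0,0,0,0],
    [0,0,-0.3,0,0,0,0],
    [0,0,-0.3,0,0,0,0],
    [0,0,-0.3,0,0,0,0],
    [0,0,-0.3,0,0,0,0],
    [0,0,-0.3,0,0,0,0],
    [0,0,-0.3,0,0,0,0],
    [0,0,-0.3,0,0,0,0],
    [0,0,-0.3,0,0,0,0],
    [0,0,-0.3,0,0,0,0],
  ],
)

```text
clock: 5.35
position: [553.9, -154.2, 138.3]
ee_rot: [-0.505, 0.863, -0.0, 0.0]
contact_force: [-2.2, 0.6, -0.0]
gripper_width: 0.1
```

```bash
python3 - <<'E'
from h import *
d=shot('side','d2');e=shot('scene','s2')
print(read_state()['position'],read_state()['contact_force'])
A=cv2.resize(d['image'][145:255,170:320,::-1],None,fx=4,fy=4,interpolation=cv2.INTER_CUBIC);B=cv2.resize(e['image'][155:275,200:300,::-1],None,fx=4,fy=4,interpolation=cv2.INTER_CUBIC)
cv2.imwrite('pics/m2.png',np.vstack([np.zeros((1,600,3),np.uint8),A]))
cv2.imwrite('pics/n2.png',B)
E
```

```text
[ 554.37037776 -154.33169609  138.36633108] [-0.46689791  0.43412934 -0.39088472]
```

View pics/m2.png

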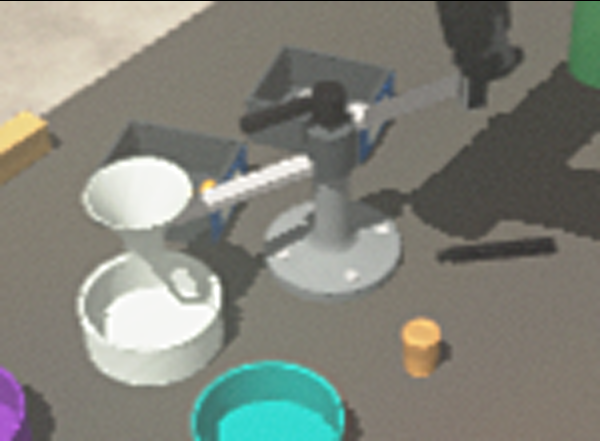

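The funnel rim now spans x 83–192 and y 157–229, so its centre is about (137,192) in the 4x crop. Working out the angle.

```bash
python3 - <<'E'
from h import *
from scipy.optimize import minimize_scalar
T=np.linspace(0,6.3,200)
def ext(a):
    P=np.c_[616.6+165*np.cos(a)+40*np.cos(T),-48.9+165*np.sin(a)+40*np.sin(T),0*T+145]; q=(proj('d2',P)-[170,145]+.5)*4
    return np.r_[q.min(0),q.max(0)]-[83,158,192,230]
r=minimize_scalar(lambda a:(ext(a)**2).sum(),bounds=(.8,1.6),method='bounded'); a=r.x
print(a,ext(a),'to go',1.276-a, 'err mm',np.hypot(616.6+165*np.cos(a)-666.3,-48.9+165*np.sin(a)-114.9))
E
```

```text
1.2111414946428356 [ 2.8746496  -0.37522793  0.13245758 -1.5979139 ] to go 0.06485850535716442 err mm 12.555569534209212
```

Another 0.065 rad, about 8 mm of push. After that I back off.

Emit:
servo_tool(
  rows=[
    [0,0,-0.2,0,0,0,0],
    [0,0,-0.2,0,0,0,0],
    [0,0,-0.2,0,0,0,0],
    [0,0,-0.1,0,0,0,0],
    [0,0,-0.1,0,0,0,0],
    [0,0,0,0,0,0,0],
    [0,0,0,0,0,0,0],
    [0,0,0,0,0,0,0],
    [0,0,0,0,0,0,0],
    [0,0,1,0,0,0,0],
    [0,0,1.5,0,0,0,0],
    [0,0,0,0,0,0,0],
  ],
)

```text
clock: 6.65
position: [536.9, -145.3, 138.4]
ee_rot: [-0.506, 0.863, 0.0, -0.0]
contact_force: [-0.1, 0.5, 0.2]
gripper_width: -0.3
```

```bash
python3 - <<'E'
from h import *
d=shot('side','d3');e=shot('scene','s3')
s=read_state(); print(s['clock'],s['position'],s['contact_force'])
A=cv2.resize(d['image'][145:255,170:320,::-1],None,fx=4,fy=4,interpolation=cv2.INTER_CUBIC);B=cv2.resize(e['image'][165:275,210:260+0,::-1],None,fx=4,fy=4,interpolation=cv2.INTER_CUBIC)
B=cv2.resize(e['image'][165:275,220:270,::-1],(200,440),interpolation=cv2.INTER_CUBIC)
cv2.imwrite('pics/m3.png',np.hstack([A,B]))
E
```

```text
6.75 [ 538.72158629 -145.80234506  138.7662154 ] [0.55469996 0.77370189 0.30042353]
```

View pics/m3.png

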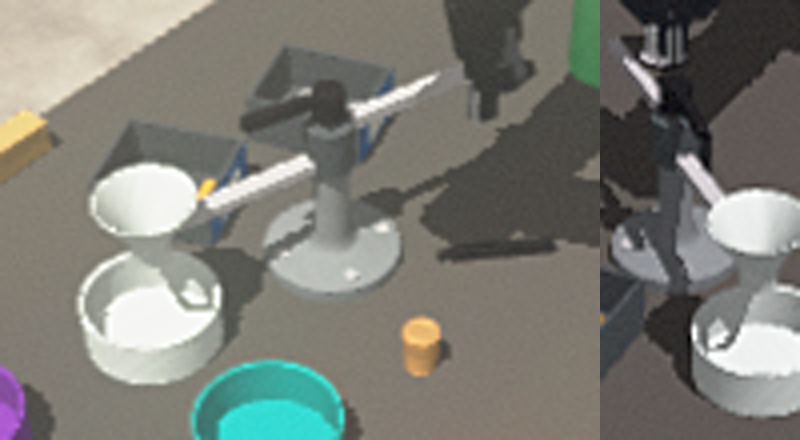

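The rim now spans x 90–200 and y 164–237, with its spout well inside the tin. The black clamp end is still at (245,125), so I'm lifting and moving to the CCW side of the clamp handle.

Emit:
servo_tool(
  rows=[
    [0,0,0,-3.5,0,0,0],
    [0,0,0,-3.5,0,0,0],
    [0,0,0,-3.4,0,0,0],
    [0,0,0,0,0,0,0],
    [0,-4.35,0.79,0,0,0,0],
    [0,-4.35,0.79,0,0,0,0],
    [0,-4.35,0.79,0,0,0,0],
    [0,-4.35,0.79,0,0,0,0],
    [0,0,0,0,0,0,-7.6],
    [0,0,0,0,0,0,0],
    [0,0,0,0,0,0,0],
    [0,0,0,0,0,0,0],
  ],
)

```text
clock: 7.95
position: [596.0, 20.5, 242.2]
ee_rot: [-0.56, 0.828, 0.0, -0.0]
contact_force: [0.1, -0.6, -0.0]
gripper_width: 0.3
```

```bash
python3 - <<'E'
from h import *
from scipy.spatial.transform import Rotation as R
from scipy.optimize import minimize_scalar
T=np.linspace(0,6.3,200)
def ext(a):
    P=np.c_[616.6+165*np.cos(a)+40*np.cos(T),-48.9+165*np.sin(a)+40*np.sin(T),0*T+145]; q=(proj('d3',P)-[170,145]+.5)*4
    return np.r_[q.min(0),q.max(0)]-[90,164,200,237]
a=minimize_scalar(lambda a:(ext(a)**2).sum(),bounds=(.8,1.6),method='bounded').x
print(a,ext(a).round(1),'err mm',np.hypot(616.6+165*np.cos(a)-666.3,-48.9+165*np.sin(a)-114.9))
print('clamp end px',(proj('d3',[616.6+75*np.cos(1.19),-48.9+75*np.sin(1.19),171])-[170,145]+.5)*4)
s=read_state(); M=R.from_quat(s['ee_rot']).as_matrix(); p=s['position']; print(s['clock'],p,s['joints'].round(2),np.degrees(np.arctan2(-M[1,1],-M[0,1])))
print('to pre, tool cm',M.T@(np.array([596.3,21.6,170])-p)/10)
E
```

```text
1.272699831084331 [ 1.5  0.9 -1.7 -0.6] err mm 6.202030162847999
clamp end px [[242.53482829 125.78969082]]
7.95 [596.03236184  20.45255576 242.23023017] [ 0.31  0.34 -0.07  0.   -1.17 -0.69] -21.844751437616964
to pre, tool cm [-0.11755009  0.01707284  7.22300731]
```

The spout error is about 6 mm, which is well within tolerance. Descending beside the handle and approaching it.

Emit:
servo_tool(
  rows=[
    [0,0,0,2.4,0,0,0],
    [0,0,0,2.4,0,0,0],
    [0,-0.1,0,2.4,0,0,0],
    [0,0,0,0,0,0,0],
    [0,0,-0.6,0,0,0,0],
    [0,0,-0.6,0,0,0,0],
    [0,0,-0.5,0,0,0,0],
    [0,0,-0.3,0,0,0,0],
    [0,0,-0.3,0,0,0,0],
    [0,0,-0.3,0,0,0,0],
    [0,0,0,0,0,0,0],
  ],
)

```text
clock: 9.05
position: [621.0, 12.5, 170.3]
ee_rot: [-0.561, 0.828, -0.0, -0.0]
contact_force: [-0.6, 0.3, -0.2]
gripper_width: 0.1
```

Emit:
servo_tool(
  rows=[
    [0,-0.12,-0.41,0,0,0,4],
    [0,-0.12,-0.41,0,0,0,4],
    [0,-0.12,-0.41,0,0,0,4],
    [0,-0.12,-0.41,0,0,0,4],
    [0,-0.12,-0.41,0,0,0,4],
    [0,-0.12,-0.41,0,0,0,4],
    [0,-0.12,-0.41,0,0,0,4],
    [0,-0.12,-0.41,0,0,0,4],
    [0,-0.12,-0.41,0,0,0,4],
    [0,-0.12,-0.41,0,0,0,4],
  ],
)

```text
clock: 10.05
position: [658.5, -3.6, 170.2]
ee_rot: [-0.243, 0.97, 0.0, -0.001]
contact_force: [-1.4, 1.6, 0.2]
gripper_width: 0.0
```

```bash
cat > st.py <<'E'
from h import *
from scipy.spatial.transform import Rotation as R
s=read_state(); M=R.from_quat(s['ee_rot']).as_matrix(); v=s['position']-[616.6,-48.9,0]
print(s['clock'],s['position'].round(1),'rel tool',(M.T@v).round(1),'phi',np.degrees(np.arctan2(M[1,1],M[0,1]))-90,'F tool',(M.T@s['contact_force']).round(1),s['joints'].round(2))
E
python3 st.py
```

```text
10.05 [658.5  -3.6 170.2] rel tool [ -58.1   20.3 -170.3] phi 28.17099919343265 F tool [ 0.5  2.  -0.2] [ 0.24  0.5  -0.   -0.   -1.08 -1.32]
```

The handle is following at 2 N and phi is 28°. Continuing to about −12°.

Emit:
servo_tool(
  rows=[
    [0,-0.12,-0.41,0,0,0,4],
    [0,-0.12,-0.41,0,0,0,4],
    [0,-0.12,-0.41,0,0,0,4],
    [0,-0.12,-0.41,0,0,0,4],
    [0,-0.12,-0.41,0,0,0,4],
    [0,-0.12,-0.41,0,0,0,4],
    [0,-0.12,-0.41,0,0,0,4],
    [0,-0.12,-0.41,0,0,0,4],
    [0,-0.06,-0.2,0,0,0,2],
    [0,-0.06,-0.2,0,0,0,2],
  ],
)

```text
clock: 11.05
position: [676.9, -36.5, 170.2]
ee_rot: [0.068, 0.998, 0.0, -0.0]
contact_force: [-1.1, 2.1, -0.0]
gripper_width: -0.1
```

Emit:
servo_tool(
  rows=[
    [0,-0.06,-0.2,0,0,0,2],
    [0,-0.06,-0.2,0,0,0,2],
    [0,0,0,0,0,0,0],
  ],
)

```text
clock: 11.35
position: [677.6, -40.9, 170.2]
ee_rot: [0.102, 0.995, 0.0, -0.0]
contact_force: [-1.2, 1.2, -0.2]
gripper_width: 0.2
```

```bash
python3 st.py
```

```text
11.35 [677.6 -40.9 170.2] rel tool [ -58.    20.3 -170.2] phi -11.675417292241491 F tool [1.4 1.  0.2] [ 0.18  0.53  0.06 -0.   -1.1  -1.95]
```

Not at the stop yet. I'll creep on and watch the force.

Emit:
servo_tool(
  rows=[
    [0,-0.06,-0.2,0,0,0,2],
    [0,-0.06,-0.2,0,0,0,2],
    [0,0,0,0,0,0,0],
  ],
)

```text
clock: 11.65
position: [678.4, -42.8, 170.2]
ee_rot: [0.136, 0.991, 0.002, 0.0]
contact_force: [-0.4, 7.1, 0.4]
gripper_width: -0.1
```

Emit:
servo_tool(
  rows=[
    [0,-0.03,-0.1,0,0,0,1],
    [0,-0.03,-0.1,0,0,0,1],
    [0,0,0,0,0,0,0],
  ],
)

```text
clock: 11.95
position: [678.8, -43.1, 170.2]
ee_rot: [0.153, 0.988, 0.003, 0.001]
contact_force: [-0.9, 12.1, 0.7]
gripper_width: 0.2
```

The force is up to 12 N with almost no further motion, so this is the stop. I'll hold briefly, back off, lift and look.

Emit:
servo_tool(
  rows=[
    [0,0,0,0,0,0,0],
    [0,0,0,0,0,0,0],
    [0,0,1,0,0,0,0],
    [0,0,2,0,0,0,0],
    [0,0,0,0,0,0,0],
    [0,0,0,-3,0,0,0],
    [0,0,0,-4,0,0,0],
    [0,0,0,-4,0,0,0],
    [0,0,0,-4,0,0,0],
    [0,0,0,0,0,0,0],
    [0,0,0,0,0,0,0],
  ],
)

```text
clock: 13.05
position: [687.5, -18.8, 321.5]
ee_rot: [0.154, 0.988, 0.0, 0.001]
contact_force: [-0.6, 0.2, -0.9]
gripper_width: -0.1
```

```bash
python3 st.py; python3 - <<'E'
from h import *
d=shot('side','d4')
A=cv2.resize(d['image'][145:255,170:320,::-1],None,fx=4,fy=4,interpolation=cv2.INTER_CUBIC)
cv2.imwrite('pics/m4.png',A)
for c in(-.22,-.1): print((proj('d4',[616.6+75*np.cos(c),-48.9+75*np.sin(c),171])-[170,145]+.5)*4)
E
```

```text
13.05 [687.5 -18.8 321.5] rel tool [ -59.1   50.6 -321.3] phi -17.68295217921917 F tool [ 0.6 -0.   0.9] [ 0.21  0.46  0.32 -0.   -1.43 -2.09]
[[273.04123701  50.84163017]]
[[264.40318391  55.33278278]]
```

View pics/m4.png

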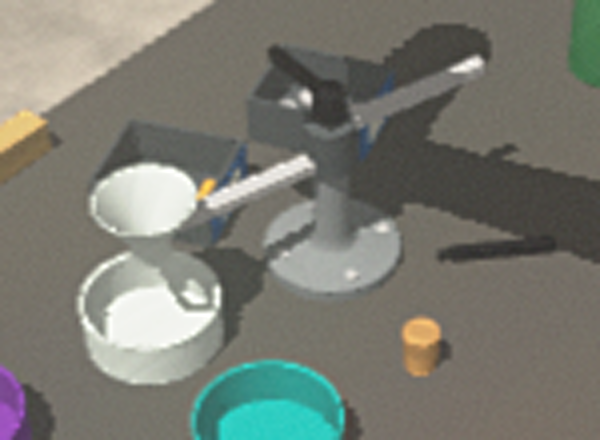

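The clamp end is at (273,50), which matches −0.22 rad, its stop. The funnel rim is unchanged at x 90–200, and the tin, bins, cork and crayon are where they were. Handing in.

```bash
python3 -c "
from bench import *
print(job_done())"
```

```text
the job is handed in; nothing more can be done
None
```

The funnel's spout is over the white tin and the clamp handle is at its stop. The job was handed in at about 13 s; no verdict was reported.

- **Funnel:** I pushed the tiller with shut fingertips, at about 2 N in the readings, and swung it roughly 0.43 rad. The measured spout offset from the tin's centre is about 6 mm, nearly all of it along the arm's length, against the 25 mm limit.
- **Clamp:** I pushed the handle clockwise until it stopped moving and the force rose to 12 N. The last picture shows its end at about −0.22 rad from the world's x axis, where the stop was expected.
- **Other things:** In the last side view the tin, bins, cork and crayon stand where they were. The spool, brush and most of the bottle were outside that final crop, so I did not re-check them, but the arm stayed clear of them.
- **Robot:** It finished clear of everything, with no contact force.

No check failed or disagreed. One clamp reading from the first scene picture was the handle's shadow, and the fit showed it as an outlier.

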